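# Stand the fallen cell up in the compression jig and lock its toggle clamp

### The arm

A 6-joint arm with a two-finger parallel gripper is mounted at the origin on the work surface. World frame = base frame: x ahead of the robot, y to its left, z up, the work surface at z = 0. Lengths are in m, angles in rad, forces in N, time in s.
With the tool pointing down it reaches from about 0.3 to 0.875 m from the base axis. Payload 4.2 kg.
Tool frame: the origin (TCP) lies midway between the tips of the shut fingers; the grasp point (between the pads) lies 19 mm behind it; z points along the fingers, y is the line along which they close (so a half turn about z gives the same grasp; the last joint's range is limited). The gripper opens to 85 mm and grips with 20 to 120 N. Pads are 22 mm wide; open, the fingers measure 114 mm over their backs; the gripper's body (76 mm by 85 mm) begins 54 mm behind the grasp point. The pads swing forward as they close: fully open they stand 13 mm farther back than shut.
Start: joints at [-1.29, 0.32, 1.565, -0, 1.257, -0.02], TCP at [0.17, -0.549, 0.231] pointing down, gripper open.
Joint ranges: [-3.11, 3.11], [-0.84, 2.01], [0.21, 2.61], [-1.34, 4.49], [0.05, 2.63], [-2.56, 2.56]. Speed limits (rad/s): [2.57, 2.57, 3.14, 3.14, 3.14, 3.14].

### API

Orientations are given as a unit quaternion [x, y, z, w].
In Python, from cell import * gives the robot as it stands.
- The arm moves only by the shell command python3 -m handwheel 'ROWS' [FORCE]. ROWS is JSON, a list that holds one entry, the list of rows, each a list of 7 numbers: the turn, a rotation vector about the tool's x, y, z in rad, then the shift along the tool's x, y, z in cm, then the opening, from 0 (shut) to 1 (fully open). In form: [[[wx, wy, wz, dx, dy, dz, fingers], ...]]. A call has exactly 5 rows; each row is the pose to reach, as a shift and turn from the pose commanded when the call began, along the tool's axes at that moment; what a row does not reach only later rows make up. A row lasts 1/8 s, in which the tool goes at most 62.5 mm and 10.7 degrees, less where a joint would pass 70% of its speed; a pose out of reach is approached as far as the arm can. A call with a gripper value outside its range is refused whole. The fingers move at their own pace and stop on an object; FORCE is the grip in N (left out, the last holds). Time passes only in rows, so rows that repeat a pose let the fingers close, or fill a call up. It gives the time, the measured TCP pose, the force, the opening and the grip force at its end, in the units of the state.
- get_obs(): the state, without advancing time (a new reading comes with each control period).
- snapshot(name): name is "scene" or "side" or "wrist"; returns a dict with "pixels" (400x640x3 uint8, red, green, blue), "range_z" (400x640 float32, m along the optical axis (not along the pixel's ray), 0 where there is no reading), "intrinsics" (3x3 intrinsics, pixels), "R" (3x3) and "t" (3): a world point X has camera coordinates R X + t; the wrist camera has in their place "mount" (4x4, takes a point from camera to tool coordinates, whose origin is the TCP and whose axes are the flange's). Camera axes: x right, y down, z forward; pixel columns grow to the right and rows downward; lengths in m; the calibration is good to about 2 mm. A picture is of the moment at which its call begins: read the wrist's pose just before it.
- job_done(): hands the job in; it is judged then, once.
The state is a dict: "time_s": time; "joints": joint angles; "joint_velocities": joint speeds; "effort": joint torques, N m; "position": TCP position; "orientation": TCP orientation; "ft_force": force on the tool from outside, world axes, zero at the start; "moment": the same for the moment, N m; "grip_width": finger opening in m; "gripper_force": force on a finger pad.
Only numpy, scipy, OpenCV 4.12 (cv2) and the standard library are available. Lean on these libraries where they do the work, as an engineer would, in place of code of your own. Each camera call takes 0.05 s, during which the arm holds its last target. There are 200 camera calls.

### The job

One battery cell has toppled sideways in the compression jig and leans out over the front tie rod. Push it back upright in its bay, its narrow side flush against the comb fence like the other three cells, then push the toggle clamp's black handle over its centre until it snaps and stays locked, pressing all four cells together. Keep clear of the test head above the cells, and leave the tape, screwdriver, bar clamp and busbar bin where they are.

Things in the scene. Friction and masses are not known exactly. Their poses are not given: they have to be found in the camera images.
- jig: Aluminium cell compression jig, fixed to the table. Origin on the table top, x from the open loading side (front) to the fence, y along the row of cells away from the clamp, z up. Sizes in mm in this frame: base plate x -100 to 100, y -193 to 133, its top (the bed) at z 15; fixed end plate x -92 to 92, y 109 to 122, up to z 145; rear plate x -92 to 92, y -60 to -50, up to z 81.
- bay (a point): Centre of the fallen cell's place on the bed: x 0, y 13.5, z 15 mm of the jig. The bay runs from y 0 to 27, between cell1 and the open press plate.
- fence (a point): Top of the fence bar behind the bay, on its front face: x 35.5, y 13.5, z 130 mm of the jig. The comb fence is four upright bars 14 mm wide, one a cell, their faces in the plane x 35.5, from the bed to z 130.
- front_rod (a point): Axis of the front tie rod, in front of the bay: x -81, y 13.5, z 65 mm of the jig. The rod is 12 mm in diameter and runs along the jig's y from -66 to 119. A like rod runs behind the fence at x 81.
- press_face (a point): Centre of the press plate's face towards the cells. The plate spans x -90 to 90, z 22 to 80 mm of the jig, 12 thick. Face at y -14 with the clamp open, at z 51.
- column (a point): Top of the test head's column, which spans x 65 to 91, y 57 to 93 mm of the jig, up to z 275.
- pivot (a point): Pivot of the toggle clamp's handle: x 0, y -130, z 51 mm of the jig, axis along the jig's x. Cheeks and foot of the clamp lie within x -30 to 30, y -166 to -66, below z 66.
- fallen_cell: Blue battery cell, white top with two terminals, 70 x 27 x 135 mm (own x, y, z), 0.4 to 0.7 kg; origin at the centre of its underside. Starts tipped 38 to 50 degrees to the jig's -x: its -x bottom edge is on the bed, its -x narrow side rests on the front rod, its top hangs out beyond. Pushed upright, its raised edge can slide down the fence. Standing home it reads x 0, y 13 to 16, z 15 in the jig.
- handle (a joint): Clamp handle, rad: 0 is open (leans 45 degrees from vertical to the jig's -y), grows as its end swings over to +y; dead centre 1.36, locked at its stop at 1.54 (43 degrees to +y). Starts at 0 to 0.25. It drives the press plate 21 mm to +y; from about 0.7 a spring resists (some 5 N at the grip). Past dead centre it snaps to the stop and stays.
- handle_end (a point): Free end of the handle, 120 mm from the pivot axis, in the plane x 0 of the jig. The handle is straight; its black grip is a round bar 24 mm in diameter from 40 mm to 120 mm from the pivot.
- test_head: Grey test head, fixed over the standing cells with short brass contacts below it; origin at the centre of its underside, at x 0, y 58, z 167 mm of the jig; 100 x 106 x 75 mm, so it overhangs the cells' front sides by 15 mm. It does not move.
- cell1: Like the fallen cell, standing on the bed next to the bay, against the fence; origin at the centre of its underside. Loose.
- cell2: Like cell1, the next one.
- cell3: Like cell1, the last one, against the end plate.
- tape: Roll of masking tape lying flat, 104 mm diameter, 48 mm high; origin at the centre of its underside. Bystander.
- screwdriver: Black-handled screwdriver lying on the table, 200 mm long, 26 mm high; origin under its middle, handle towards its -x. Bystander.
- bar_clamp: Black one-hand bar clamp lying flat, 300 mm bar along its x, 190 mm across (own y -73 to 117), 32 mm high; origin under the bar's middle. Bystander.
- busbar_bin: Grey open bin of busbars, 100 x 140 x 50 mm; origin at the centre of its underside. Bystander.
Mind the look-alikes: they are no part of the job. Leave any grey or red look-alike of the fallen_cell alone.

How it is judged:
By the outcome, as a careful person would: the job done as asked, in the order asked, and still so for the second after the job is handed in, with the robot touching nothing.
It also fails if it takes over 43 s, if anything falls off the work surface, if the arm or the gripper's body presses on something with over 40 N, if the wrist force passes 120 N, or if a joint passes its speed limit or range.

## Working session

There is one attempt and no reset: what is moved stays moved. The work goes in short steps, Python scripts to look and compute and a shell command to move; the robot and the scene stay as the last step left them, time stands still between calls to the robot, and variables do not carry over. Pictures are saved under pics/ and viewed, at most 10 in all, crops included, and the job is handed in when it is done.

```bash
ls; mkdir -p pics
python3 - <<'E'
from cell import *
import cv2,numpy as np
o=get_obs();print({k:np.round(v,3) for k,v in o.items()})
for n in("scene","side"):
    s=snapshot(n);cv2.imwrite(f"pics/{n}0.png",s["pixels"][:,:,::-1]);np.savez(f"{n}0.npz",**s)
    print(n,s["intrinsics"].round(1).tolist(),s["R"].round(3).tolist(),s["t"].round(3))
E
```

```text
pics
{'time_s': np.float64(0.0), 'joints': array([-1.29 ,  0.32 ,  1.566, -0.   ,  1.257, -0.02 ]), 'joint_velocities': array([ 0.001, -0.001, -0.001,  0.001, -0.002, -0.001]), 'effort': array([-3.0000e-03, -4.1553e+01, -2.3416e+01, -0.0000e+00,  8.0000e-03,
       -0.0000e+00]), 'position': array([ 0.17 , -0.549,  0.23 ]), 'orientation': array([ 0.989,  0.15 , -0.   , -0.001]), 'ft_force': array([ 0.306,  0.474, -0.466]), 'moment': array([-0.023,  0.022,  0.016]), 'gripper_force': np.float64(0.0), 'grip_width': np.float64(0.086)}
scene [[381.2, 0.0, 321.3], [0.0, 381.2, 200.2], [0.0, 0.0, 1.0]] [[0.874, 0.486, -0.016], [0.358, -0.665, -0.655], [-0.329, 0.567, -0.755]] [-0.627  0.04   1.476]
side [[387.1, 0.0, 318.5], [0.0, 387.1, 202.2], [0.0, 0.0, 1.0]] [[-0.733, -0.68, -0.026], [-0.332, 0.39, -0.859], [0.594, -0.621, -0.511]] [0.585 0.288 1.001]
```

View pics/scene0.png

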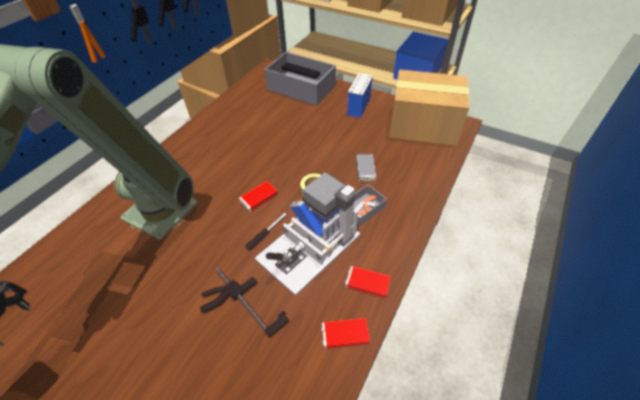

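View pics/side0.png

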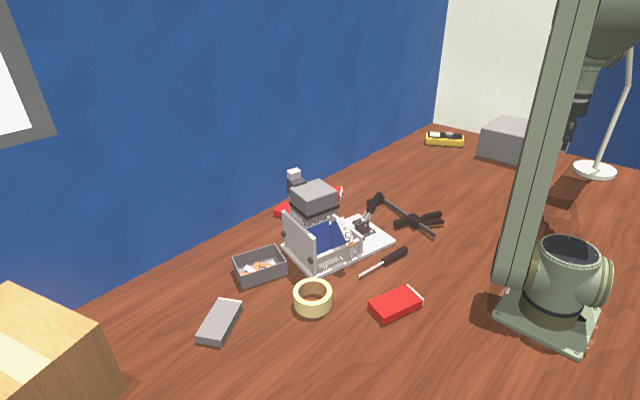

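The jig is at about (310,235) in scene and (330,235) in side. The fallen blue cell is at (308,217) in scene. The red blocks at (258,195), (368,282) and (345,333), the grey one at (366,166), and the blue/white box on the far table at (360,95) are look-alikes outside the jig. Next I'll fit the jig from depth and take an enlarged crop.

```bash
cat > h.py <<'E'
import numpy as np,cv2
from scipy.spatial.transform import Rotation as Ro
def cloud(s):
    K=s["intrinsics"];d=s["range_z"];v,u=np.mgrid[:400,:640]
    c=np.stack([(u-K[0,2])/K[0,0]*d,(v-K[1,2])/K[1,1]*d,d],-1)
    return (c-s["t"])@s["R"]      # world
E
python3 - <<'E'
from h import *
ims=[];P=[];C=[]
for n,(u,v,w,h) in dict(scene=(235,160,170,140),side=(220,150,240,170)).items():
    s=dict(np.load(n+"0.npz"));p=cloud(s);ok=s["range_z"]>0
    ims.append(cv2.resize(s["pixels"][v:v+h,u:u+w,::-1],(400,int(400*h/w)),interpolation=cv2.INTER_CUBIC))
    m=ok&(np.abs(p[...,2]-.015)<.006)&(s["pixels"].min(-1)>140)
    m[:v]=0;m[v+h:]=0;m[:,:u]=0;m[:,u+w:]=0
    print(n,m.sum(),p[m].min(0).round(3),p[m].max(0).round(3)); P.append(p[m])
    hh=p[v:v+h,u:u+w]; t=hh[(hh[...,2]>.232)&(hh[...,2]<.252)]
    print("headtop",len(t),np.median(t,0).round(3),cv2.minAreaRect((t[:,:2]*1000).astype(np.float32)))
H=max(i.shape[0] for i in ims)
cv2.imwrite("pics/crop0.png",np.hstack([cv2.copyMakeBorder(i,0,H-i.shape[0],0,0,0) for i in ims]))
a=np.vstack(P)
for q in P+[a]: 
    r=cv2.minAreaRect((q[:,:2]*1000).astype(np.float32));print(r,cv2.boxPoints(r).round().tolist())
E
```

```text
scene 1855 [ 0.264 -0.052  0.009] [0.777 0.606 0.021]
headtop 884 [0.623 0.202 0.241] ((635.8223876953125, 206.86181640625), (107.51323699951172, 141.6577606201172), 76.08490753173828)
side 1568 [ 0.25  -0.158  0.009] [0.847 0.44  0.021]
headtop 833 [0.617 0.222 0.24 ] ((631.8533935546875, 210.52035522460938), (106.9296875, 142.26739501953125), 75.4563980102539)
((609.09130859375, 239.5616455078125), (571.9705200195312, 483.234130859375), 53.796390533447266) [[245.0, 152.0], [635.0, -134.0], [973.0, 328.0], [583.0, 613.0]]
((634.0015869140625, 69.35122680664062), (553.6691284179688, 579.4571533203125), 29.832651138305664) [[250.0, 183.0], [538.0, -320.0], [1018.0, -44.0], [730.0, 458.0]]
((614.134521484375, 159.29397583007812), (550.4749755859375, 754.0143432617188), 37.370784759521484) [[167.0, 292.0], [624.0, -307.0], [1062.0, 27.0], [604.0, 626.0]]
```

View pics/crop0.png

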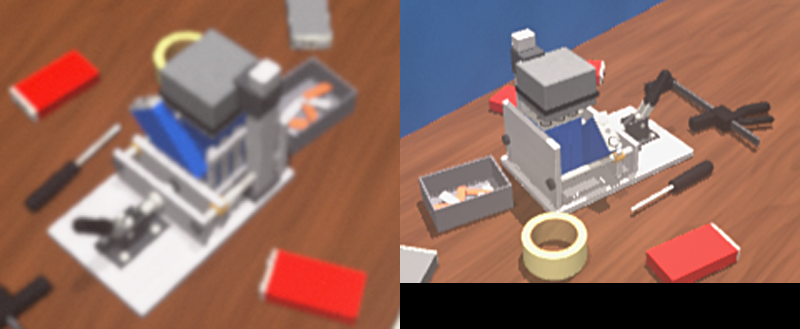

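The left crop shows the blue cell leaning to the left (jig −x) between the press plate and the standing cells, at crop (165,140), which is scene ≈(305,219). It is the only blue cell that is tipped inside the jig. The handle is black, at crop (95,225), leaning away from the cells. Next: a robust fit of the jig frame.

```bash
cat > fit.py <<'E'
from h import *
def pts(n):
    s=dict(np.load(n+".npz"));return cloud(s),s["range_z"]>0,s["pixels"].astype(int)
E
python3 - <<'E'
from fit import *
A=[]
for n in("scene0","side0"):
    p,ok,im=pts(n)
    near=ok&(np.linalg.norm(p[...,:2]-[.61,.17],axis=-1)<.3)
    m=near&(np.abs(p[...,2]-.015)<.005)&(im.min(-1)>130)
    k,l,st,_=cv2.connectedComponentsWithStats(m.astype(np.uint8));big=[i for i in range(1,k) if st[i,4]>40 ]
    print(n,[(st[i].tolist(),p[l==i].mean(0).round(3).tolist()) for i in big])
    i=max(big,key=lambda i:st[i,4]);q=p[l==i];print(cv2.boxPoints(cv2.minAreaRect((q[:,:2]*1000).astype(np.float32))).round().tolist(),q[:,2].mean())
    # head top, largest plane
    m=near&(np.abs(p[...,2]-.242)<.006);k,l,st,_=cv2.connectedComponentsWithStats(m.astype(np.uint8))
    for i in np.argsort(-st[1:,4])[:2]+1:
        q=p[l==i];r=cv2.minAreaRect((q[:,:2]*1000).astype(np.float32));print(' head',st[i,4],q.mean(0).round(4),r)
    # column top
    m=near&(p[...,2]>.268)&(p[...,2]<.281);q=p[m];print(' col',len(q),np.median(q,0).round(4))
    A.append(1)
    # blue
    m=near&(im[...,2]>im[...,0]+40)&(p[...,2]>.02);q=p[m];print(' blue',len(q),q.min(0).round(3),q.max(0).round(3))
    m=near&(im.max(-1)<60)&(p[...,2]>.03);q=p[m];print(' black',len(q),q.min(0).round(3),q.max(0).round(3),q.mean(0).round(3))
E
```

```text
scene0 [([361, 200, 15, 7, 47], [0.7, 0.405, 0.014]), ([255, 232, 105, 62, 1630], [0.597, 0.045, 0.014])]
[[457.0, -6.0], [654.0, -56.0], [733.0, 261.0], [536.0, 310.0]] 0.014298638235054284
 head 790 [0.6205 0.2081 0.2413] ((635.8223876953125, 206.86181640625), (107.51323699951172, 141.6577606201172), 76.08490753173828)
 head 1 [0.6707 0.2054 0.2477] ((670.6851806640625, 205.40557861328125), (0.0, 0.0), 0.0)
 col 84 [0.6968 0.2073 0.2738]
 blue 531 [0.503 0.149 0.02 ] [0.655 0.229 0.181]
 black 9 [ 0.507 -0.111  0.031] [ 0.569 -0.015  0.137] [ 0.554 -0.04   0.107]
side0 [([345, 214, 17, 12, 73], [0.644, -0.008, 0.013]), ([280, 223, 116, 55, 1304], [0.538, 0.154, 0.013]), ([358, 261, 26, 16, 54], [0.433, 0.166, 0.013]), ([240, 266, 15, 10, 62], [0.705, 0.412, 0.014])]
[[452.0, -3.0], [647.0, -54.0], [730.0, 263.0], [534.0, 314.0]] 0.013122587116460912
 head 736 [0.6176 0.219  0.2403] ((631.21826171875, 210.18788146972656), (105.9670639038086, 141.2049102783203), 75.4563980102539)
 col 64 [0.69   0.2146 0.2724]
 blue 737 [0.496 0.186 0.033] [0.593 0.269 0.153]
 black 3 [0.661 0.254 0.187] [0.671 0.259 0.192] [0.667 0.256 0.189]
```

```bash
cat >> h.py <<'E'
YAW=np.deg2rad(-14.4);O=np.array([.6005,.1578,0])
J=Ro.from_euler('z',YAW).as_matrix()
def w2j(p): return (np.asarray(p)-O)@J*1000     # mm
def j2w(q): return J@(np.asarray(q,float)/1000)+O
def toolR(beta,yaw=0):   # beta deg below horizontal, pointing to jig +x (yaw deg about z), tool y ~ -jig y
    b=np.deg2rad(beta);z=np.array([np.cos(b),0,-np.sin(b)]);y=np.array([0,-1.,0])
    return J@Ro.from_euler('z',yaw,degrees=True).as_matrix()@np.stack([np.cross(y,z),y,z],1)
def rel(q,R,start=None):  # jig-mm target, rotation -> rotvec, cm in tool axes
    from cell import get_obs
    o=start or get_obs();R0=Ro.from_quat(o["orientation"]).as_matrix();w=j2w(q)
    print(np.round(q),"world",w.round(3),"rv",Ro.from_matrix(R0.T@R).as_rotvec().round(3),"cm",(R0.T@(w-o["position"])*100).round(2))
E
python3 - <<'E'
from fit import *
for n in("scene0","side0"):
    p,ok,im=pts(n);q=w2j(p);near=ok&(np.abs(q[...,0])<220)&(q[...,1]>-260)&(q[...,1]<130)
    m=near&(im[...,2]>im[...,0]+30)&(im[...,2]>im[...,1]+20)&(q[...,2]>25)&(q[...,1]<33)&(q[...,0]<60);b=q[m]
    print(n,len(b),np.percentile(b,[2,50,98],axis=0).round())
    N=np.linalg.svd(b-b.mean(0))[2][2];print(" plane normal",N.round(2))
    r=cv2.minAreaRect(b[:,[0,2]].astype(np.float32));print(" xz",r,cv2.boxPoints(r).round().tolist())
    m=near&(im.max(-1)<75)&(q[...,2]>60)&(q[...,1]<-90);b=q[m];print(" handle",len(b),np.percentile(b,[2,50,98],axis=0).round().tolist())
    v=b-[0,-130,51];print(" angle",np.rad2deg(np.arctan2(-np.median(v[:,1]),np.median(v[:,2]))))
rel([-190,13,300],toolR(60)); rel([-190,-200,350],toolR(60))
E
```

```text
scene0 565 [[-88.  -5.  64.]
 [-25.   4. 107.]
 [ 33.  29. 158.]]
 plane normal [-0.27  0.95 -0.17]
 xz ((-21.643573760986328, 124.42781829833984), (140.8001251220703, 138.3585205078125), 68.13175201416016) [[-112.0, 85.0], [16.0, 33.0], [69.0, 164.0], [-60.0, 216.0]]
 handle 63 [[4.0, -203.0, 98.0], [11.0, -180.0, 126.0], [15.0, -160.0, 149.0]]
 angle 33.71343897810115
side0 351 [[-106.   21.   40.]
 [ -58.   23.  100.]
 [ -31.   32.  144.]]
 plane normal [ 0.05 -1.   -0.  ]
 xz ((-48.3038330078125, 97.73391723632812), (80.19070434570312, 110.3602523803711), 45.157752990722656) [[-116.0, 108.0], [-37.0, 30.0], [19.0, 87.0], [-59.0, 165.0]]
 handle 60 [[-13.0, -199.0, 89.0], [-10.0, -182.0, 121.0], [6.0, -149.0, 141.0]]
 angle 36.34157695258235
[-190   13  300] world [0.42  0.218 0.3  ] rv [-0.146  0.51   0.539] cm [ 46.53 -65.82  -6.84]
[-190 -200  350] world [0.367 0.011 0.35 ] rv [-0.146  0.51   0.539] cm [ 35.36 -47.69 -11.87]
```

```bash
R='[[[-0.1,0.34,0.36,35.4,-47.7,-11.9,0],[-0.1,0.34,0.36,35.4,-47.7,-11.9,0],[-0.1,0.34,0.36,35.4,-47.7,-11.9,0],[-0.1,0.34,0.36,35.4,-47.7,-11.9,0],[-0.1,0.34,0.36,35.4,-47.7,-11.9,0]]]'; true
python3 -m handwheel '[[[-0.1,0.34,0.36,35.4,-47.7,-11.9,0],[-0.1,0.34,0.36,35.4,-47.7,-11.9,0],[-0.1,0.34,0.36,35.4,-47.7,-11.9,0],[-0.1,0.34,0.36,35.4,-47.7,-11.9,0],[-0.1,0.34,0.36,35.4,-47.7,-11.9,0]]]' 40
python3 - <<'E'
from h import *
rel([-200,13,300],toolR(45));rel([-200,13,200],toolR(45))
E
```

```text
time_s: 0.72
position: [0.2715, -0.2582, 0.2928]
orientation: [0.984, -0.032, 0.174, 0.024]
ft_force: [0.4, 0.2, 0.2]
grip_width: 0.0001
gripper_force: 0.0
[-200   13  300] world [0.41 0.22 0.3 ] rv [-0.067  0.43   0.172] cm [ 10.59 -48.65   1.27]
[-200   13  200] world [0.41 0.22 0.2 ] rv [-0.067  0.43   0.172] cm [  7.15 -49.    10.66]
```

```bash
python3 -m handwheel '[[[-0.07,0.43,0.17,10.6,-48.6,1.3,0],[-0.07,0.43,0.17,10.6,-48.6,1.3,0],[-0.07,0.43,0.17,10.6,-48.6,1.3,0],[-0.07,0.43,0.17,10.6,-48.6,1.3,0],[-0.07,0.43,0.17,10.6,-48.6,1.3,0]]]'
python3 - <<'E'
from h import *
rel([-200,13,300],toolR(45));rel([-200,13,200],toolR(45))
E
```

```text
time_s: 1.35
position: [0.3109, -0.0844, 0.2769]
orientation: [0.932, -0.12, 0.337, 0.059]
ft_force: [-0.2, -1.2, 0.0]
grip_width: 0.0002
gripper_force: 0.0
[-200   13  300] world [0.41 0.22 0.3 ] rv [0.032 0.087 0.009] cm [  3.28 -31.9   -1.5 ]
[-200   13  200] world [0.41 0.22 0.2 ] rv [0.032 0.087 0.009] cm [ -3.15 -32.2    6.15]
```

```bash
python3 -m handwheel '[[[0.03,0.09,0.01,0,-32,3,0],[0.03,0.09,0.01,0,-32,3,0],[0.03,0.09,0.01,0,-32,3,0],[0.03,0.09,0.01,0,-32,3,0],[0.03,0.09,0.01,0,-32,3,0]]]'
python3 - <<'E'
from h import *
rel([-175,13,80],toolR(45));rel([-175,13,80],toolR(38));rel([-130,13,70],toolR(45))
E
```

```text
time_s: 1.98
position: [0.3754, 0.0274, 0.2788]
orientation: [0.926, -0.1, 0.364, 0.03]
ft_force: [0.1, -1.0, 0.5]
grip_width: -0.0001
gripper_force: 0.0
[-175   13   80] world [0.434 0.214 0.08 ] rv [-0.043  0.038  0.02 ] cm [-12.34 -19.12  16.12]
[-175   13   80] world [0.434 0.214 0.08 ] rv [-0.044  0.16   0.017] cm [-12.34 -19.12  16.12]
[-130   13   70] world [0.478 0.203 0.07 ] rv [-0.043  0.038  0.02 ] cm [ -9.73 -18.91  19.91]
```

```bash
python3 -m handwheel '[[[-0.04,0.04,0.02,-2,-19.1,3,0],[-0.04,0.04,0.02,-2,-19.1,3,0],[-0.04,0.04,0.02,-2,-19.1,3,0],[-0.04,0.04,0.02,-12.3,-19.1,16.1,0],[-0.04,0.04,0.02,-12.3,-19.1,16.1,0]]]'
python3 - <<'E'
from h import *
rel([-175,13,80],toolR(45));rel([-135,13,65],toolR(45))
E
```

```text
time_s: 2.6
position: [0.448, 0.0478, 0.2649]
orientation: [0.93, -0.098, 0.354, 0.02]
ft_force: [-0.6, 0.3, -0.9]
grip_width: -0.0
gripper_force: 0.0
[-175   13   80] world [0.434 0.214 0.08 ] rv [-0.06   0.061  0.017] cm [-16.05 -15.41  11.15]
[-135   13   65] world [0.473 0.204 0.065] rv [-0.06   0.061  0.017] cm [-14.05 -15.15  14.92]
```

```bash
python3 -c "
from cell import *
o=get_obs();print(o['joints'].round(3),o['joint_velocities'].round(2))
from h import *
rel([-175,13,200],toolR(45))"
python3 -m handwheel '[[[0,0,0,0,-6,0,0],[0,0,0,0,-6,0,0],[0,0,0,0,-12,0,0],[0,0,0,0,-12,0,0],[0,0,0,0,-12,0,0]]]'
python3 -c "
from cell import *
o=get_obs();print(o['joints'].round(3),o['joint_velocities'].round(2))
from h import *
rel([-175,13,200],toolR(45))"
```

```text
[ 0.284 -0.173  2.239 -0.653  0.491  2.557] [-0.33  0.2   0.23 -0.12 -0.52 -0.  ]
[-175   13  200] world [0.434 0.214 0.2  ] rv [-0.06   0.061  0.017] cm [ -8.1  -15.79   2.17]
time_s: 3.22
position: [0.4848, 0.1323, 0.2917]
orientation: [0.94, -0.079, 0.331, 0.002]
ft_force: [-0.1, 0.0, 0.2]
grip_width: 0.0006
gripper_force: 0.0
[ 0.447 -0.082  2.064 -0.567  0.636  2.557] [-0.01 -0.01  0.03 -0.    0.01  0.  ]
[-175   13  200] world [0.434 0.214 0.2  ] rv [-0.103  0.115  0.043] cm [-10.8   -6.85   3.56]
```

```bash
sed -i 's/y=np.array(\[0,-1.,0\])/y=np.array([0,1.,0])/' h.py
python3 -m handwheel '[[[0,0,-0.93,-5,-7,1,0],[0,0,-0.93,-5,-7,1,0],[0,0,-0.93,-5,-7,1,0],[0,0,-0.93,-5,-7,1,0],[0,0,-0.93,-5,-7,1,0]]]'
python3 -m handwheel '[[[0,0,-0.93,0,0,0,0],[0,0,-0.93,0,0,0,0],[0,0,-0.93,0,0,0,0],[0,0,-0.93,0,0,0,0],[0,0,-0.93,0,0,0,0]]]'
python3 -c "
from cell import *
o=get_obs();print(o['joints'].round(3),o['joint_velocities'].round(2))
from h import *
print(w2j(o['position']))
rel([-175,13,200],toolR(45));rel([-175,13,80],toolR(45))"
```

```text
time_s: 3.85
position: [0.4627, 0.2071, 0.2561]
orientation: [0.875, 0.353, 0.294, 0.151]
ft_force: [-0.2, -0.2, -0.2]
grip_width: -0.0
gripper_force: 0.0
time_s: 4.47
position: [0.4627, 0.2069, 0.2562]
orientation: [0.624, 0.708, 0.195, 0.267]
ft_force: [-0.8, 0.1, -0.1]
grip_width: 0.0002
gripper_force: 0.0
[ 0.672 -0.005  2.091 -0.757  0.68   1.057] [-0.    0.   -0.   -0.   -0.   -1.42]
[-145.62765722   13.25799687  256.20521063]
[-175   13  200] world [0.434 0.214 0.2  ] rv [ 0.015 -0.163 -1.231] cm [ 1.68 -5.55  2.57]
[-175   13   80] world [0.434 0.214 0.08 ] rv [ 0.015 -0.163 -1.231] cm [  3.3  -12.87  11.94]
```

```bash
python3 -m handwheel '[[[0,-0.15,-0.93,1.7,-5.5,2.6,0],[0,-0.15,-0.93,1.7,-5.5,2.6,0],[0.01,-0.16,-1.23,1.7,-5.5,2.6,0],[0.01,-0.16,-1.23,3.3,-12.9,11.9,0],[0.01,-0.16,-1.23,3.3,-12.9,11.9,0]]]'
python3 -c "
from cell import *
o=get_obs();print(o['joints'].round(3),o['joint_velocities'].round(2))
from h import *
print(w2j(o['position']))
rel([-175,13,80],toolR(45));rel([-135,13,62],toolR(45))"
```

```text
time_s: 5.1
position: [0.4291, 0.2236, 0.0977]
orientation: [0.259, 0.898, 0.003, 0.355]
ft_force: [2.7, 0.3, 2.3]
grip_width: -0.0002
gripper_force: 0.0
[ 0.861  0.29   2.318 -1.345  0.665  1.016] [ 0.31  0.77  0.04 -0.02  0.12 -0.22]
[-182.3558834    21.15140594   97.69785503]
[-175   13   80] world [0.434 0.214 0.08 ] rv [-0.022 -0.057 -0.304] cm [ 0.36 -0.94  1.82]
[-135   13   62] world [0.473 0.204 0.062] rv [-0.022 -0.057 -0.304] cm [-1.34 -0.35  5.82]
```

```bash
python3 -m handwheel '[[[0,-0.1,-0.15,0.4,-0.9,1,0],[0,-0.1,-0.3,0.4,-0.9,1,0],[0,-0.1,-0.3,0.4,-0.9,1,0],[0,-0.1,-0.3,0.4,-0.9,1,0],[0,-0.1,-0.3,0.4,-0.9,1,0]]]'
python3 -c "
from cell import *
o=get_obs();print(o['joints'].round(3),o['joint_velocities'].round(2),o['ft_force'].round(1))
from h import *
R=J.T@Ro.from_quat(o['orientation']).as_matrix();print(w2j(o['position']),R.round(2))
rel([-175,13,80],toolR(53));rel([-135,13,68],toolR(53));rel([-112,13,88],toolR(53))"
```

```text
time_s: 5.72
position: [0.4236, 0.2315, 0.1089]
orientation: [0.13, 0.911, -0.07, 0.385]
ft_force: [-1.3, 0.7, -0.5]
grip_width: 0.0003
gripper_force: 0.0
[ 0.943  0.311  2.309 -1.344  0.782  0.79 ] [ 0.    0.   -0.    0.    0.   -0.01] [-1.3  0.7 -0.5]
[-189.6738268    27.39720001  108.85549655] [[-0.69  0.04  0.72]
 [ 0.01  1.   -0.05]
 [-0.72 -0.03 -0.69]]
[-175   13   80] world [0.434 0.214 0.08 ] rv [-0.05   0.157 -0.014] cm [ 1.04 -1.29  3.13]
[-135   13   68] world [0.473 0.204 0.068] rv [-0.05   0.157 -0.014] cm [-0.87 -1.09  6.83]
[-112   13   88] world [0.495 0.198 0.088] rv [-0.05   0.157 -0.014] cm [-3.91 -1.04  7.1 ]
```

```bash
python3 -m handwheel '[[[-0.05,0.17,0,0.5,-1.2,0,0],[-0.05,0.17,0,0.5,-1.2,2,0],[-0.05,0.17,0,-0.9,-1.1,6.8,0],[-0.05,0.17,0,-0.9,-1.1,6.8,0],[-0.05,0.17,0,-0.9,-1.1,6.8,0]]]'
cat > st.py <<'E'
from cell import *
o=get_obs();print(o['time_s'],o['joints'].round(3),o['ft_force'].round(1))
from h import *
R=J.T@Ro.from_quat(o['orientation']).as_matrix();print(w2j(o['position']).round(1),R.round(2).tolist())
E
python3 -c "
from st import *
rel([-112,13,88],toolR(53));rel([-80,13,103],toolR(50))
s=snapshot('scene');np.savez('a.npz',**s)
t=snapshot('side');f=lambda s,u,v,w,h:cv2.resize(s['pixels'][v:v+h,u:u+w,::-1],(400,400),interpolation=cv2.INTER_CUBIC)
cv2.imwrite('pics/a.png',np.hstack([f(s,235,160,140,140),f(t,260,150,140,140)]))"
```

```text
time_s: 6.35
position: [0.4727, 0.2049, 0.0701]
orientation: [0.125, 0.942, -0.037, 0.308]
ft_force: [0.3, 0.9, 0.3]
grip_width: -0.0001
gripper_force: 0.0
6.35 [ 0.683  0.335  2.274 -1.344  0.509  0.584] [0.3 0.9 0.3]
[-135.5   13.9   70.1] [[-0.81, 0.01, 0.59], [0.01, 1.0, -0.0], [-0.59, 0.01, -0.81]]
[-112   13   88] world [0.495 0.198 0.088] rv [-0.001 -0.015 -0.012] cm [-2.95 -0.05 -0.06]
[-80  13 103] world [0.526 0.19  0.103] rv [-0.001 -0.068 -0.012] cm [-6.42 -0.01  0.62]
```

View pics/a.png

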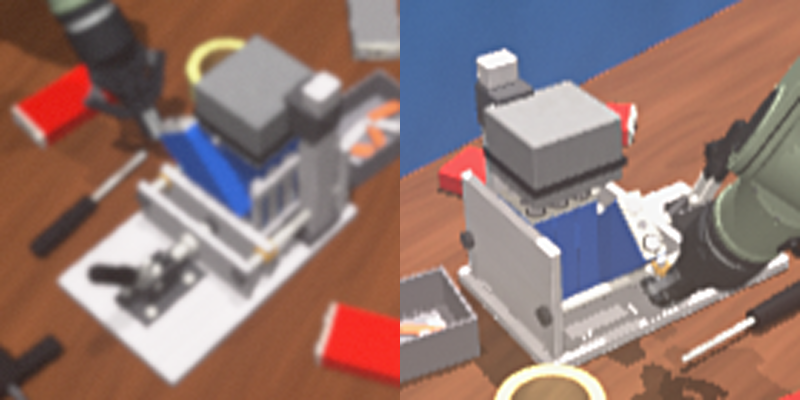

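The finger is under the outer end of the cell, at left crop (160,125). Pushing slowly along the arc.

```bash
python3 -m handwheel '[[[0,0,-0.01,-2,0,0.2,0],[0,0,-0.01,-2.9,0,0.2,0],[0,0,-0.01,-3.8,0,0.2,0],[0,0,-0.01,-4.7,0,0.1,0],[0,0,-0.01,-5.7,0,0.1,0]]]'
python3 -c "
from st import *
for q in ([-80,13,109],[-70,13,114],[-58,13,117],[-50,13,118]): rel(q,toolR(50))"
```

```text
time_s: 7.08
position: [0.5172, 0.1937, 0.1035]
orientation: [0.119, 0.943, -0.038, 0.308]
ft_force: [-0.4, -0.8, -0.6]
grip_width: -0.0003
gripper_force: 0.0
7.075 [ 0.593  0.302  2.178 -1.171  0.498  0.29 ] [-0.4 -0.8 -0.6]
[-89.6  14.1 103.5] [[-0.81, -0.0, 0.59], [0.0, 1.0, 0.0], [-0.59, 0.0, -0.81]]
[-80  13 109] world [0.526 0.19  0.109] rv [ 0.001 -0.067 -0.   ] cm [-1.1  -0.11  0.12]
[-70  13 114] world [0.536 0.188 0.114] rv [ 0.001 -0.067 -0.   ] cm [-2.2  -0.11  0.31]
[-58  13 117] world [0.548 0.185 0.117] rv [ 0.001 -0.067 -0.   ] cm [-3.35 -0.11  0.77]
[-50  13 118] world [0.555 0.183 0.118] rv [ 0.001 -0.067 -0.   ] cm [-4.05 -0.11  1.17]
```

```bash
python3 -m handwheel '[[[0,-0.02,0,-1.1,-0.1,0.1,0],[0,-0.04,0,-1.7,-0.1,0.2,0],[0,-0.06,0,-2.2,-0.1,0.3,0],[0,-0.07,0,-2.8,-0.1,0.5,0],[0,-0.07,0,-3.3,-0.1,0.8,0]]]'
python3 -c "
from st import *
for q in ([-50,13,118],[-44,13,118],[-38,13,118]): rel(q,toolR(50))
s=snapshot('scene')
t=snapshot('side');f=lambda s,u,v,w,h:cv2.resize(s['pixels'][v:v+h,u:u+w,::-1],(400,400),interpolation=cv2.INTER_CUBIC)
cv2.imwrite('pics/b.png',np.hstack([f(s,265,170,90,90),f(t,270,170,90,90)]))"
```

```text
time_s: 7.7
position: [0.5482, 0.1845, 0.1161]
orientation: [0.118, 0.932, -0.043, 0.341]
ft_force: [-0.8, -0.2, 0.4]
grip_width: 0.0003
gripper_force: 0.0
7.7 [ 0.566  0.315  2.161 -1.311  0.508  0.389] [-0.8 -0.2  0.4]
[-57.3  12.8 116.1] [[-0.76, 0.0, 0.64], [0.0, 1.0, -0.0], [-0.64, 0.0, -0.76]]
[-50  13 118] world [0.555 0.183 0.118] rv [-0.     0.003 -0.001] cm [-0.68  0.02  0.33]
[-44  13 118] world [0.561 0.181 0.118] rv [-0.     0.003 -0.001] cm [-1.14  0.02  0.71]
[-38  13 118] world [0.567 0.18  0.118] rv [-0.     0.003 -0.001] cm [-1.6   0.02  1.1 ]
```

View pics/b.png

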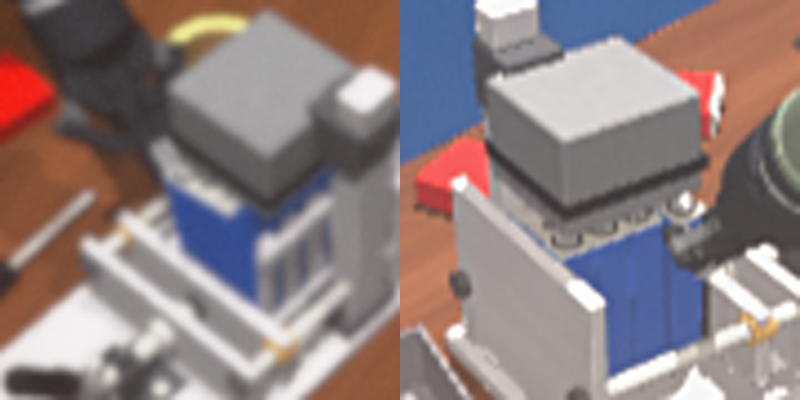

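The cell is almost upright (right crop: its side at (670,290)). Pushing on to contact, watching the force.

```bash
python3 -m handwheel '[[[0,0,0,-0.4,0,0.2,0],[0,0,0,-0.7,0,0.35,0],[0,0,0,-0.95,0,0.55,0],[0,0,0,-1.15,0,0.7,0],[0,0,0,-1.25,0,0.8,0]]]'
python3 -c "
from st import *
for q in ([-42,13,118],[-39,13,118],[-52,13,118],[-52,13,80],[-42,13,80]): rel(q,toolR(50))"
```

```text
time_s: 8.43
position: [0.5624, 0.1805, 0.1178]
orientation: [0.119, 0.932, -0.043, 0.34]
ft_force: [0.6, 0.5, -0.4]
grip_width: 0.0001
gripper_force: 0.0
8.425 [ 0.54   0.324  2.137 -1.297  0.497  0.351] [ 0.6  0.5 -0.4]
[-42.5  12.6 117.8] [[-0.76, 0.0, 0.64], [0.0, 1.0, -0.0], [-0.64, 0.0, -0.76]]
[-42  13 118] world [0.563 0.181 0.118] rv [-0.     0.002 -0.002] cm [-0.05  0.04  0.02]
[-39  13 118] world [0.566 0.18  0.118] rv [-0.     0.002 -0.002] cm [-0.28  0.04  0.21]
[-52  13 118] world [0.553 0.183 0.118] rv [-0.     0.002 -0.002] cm [ 0.71  0.04 -0.63]
[-52  13  80] world [0.553 0.183 0.08 ] rv [-0.     0.002 -0.002] cm [3.16 0.04 2.28]
[-42  13  80] world [0.563 0.181 0.08 ] rv [-0.     0.002 -0.002] cm [2.4  0.04 2.92]
```

```bash
python3 -m handwheel '[[[0,0,0,-0.08,0,0.06,0],[0,0,0,-0.15,0,0.13,0],[0,0,0,-0.23,0,0.19,0],[0,0,0,-0.31,0,0.26,0],[0,0,0,-0.31,0,0.26,0]]]'
python3 -c "
from st import *"
```

```text
time_s: 9.05
position: [0.5646, 0.1802, 0.1177]
orientation: [0.118, 0.932, -0.042, 0.34]
ft_force: [-13.2, 2.7, 7.6]
grip_width: 0.0
gripper_force: 6.3
9.05 [ 0.536  0.326  2.134 -1.293  0.492  0.344] [-13.2   2.7   7.6]
[-40.4  12.7 117.7] [[-0.77, 0.0, 0.64], [0.0, 1.0, 0.0], [-0.64, 0.0, -0.77]]
```

Firm contact (13 N) with the cell up against the fence. I'll back off and push once more, low on the cell, to close any gap at the foot.

```bash
python3 -m handwheel '[[[0,0,0,1.2,0,-1,0],[0,0,0,2.5,0,0.4,0],[0,0,0,3.6,0,1.4,0],[0,0,0,3.6,0,1.4,0],[0,0,0,2.8,0,2.1,0]]]'
python3 -c "
from st import *
rel([-42,13,75],toolR(50));rel([-40,13,75],toolR(50));rel([-36,13,75],toolR(50))"
```

```text
time_s: 9.68
position: [0.5604, 0.1861, 0.094]
orientation: [0.12, 0.934, -0.046, 0.332]
ft_force: [0.4, -0.1, 0.4]
grip_width: -0.0005
gripper_force: 0.0
9.675 [ 0.551  0.367  2.146 -1.344  0.492  0.424] [ 0.4 -0.1  0.4]
[-45.9  17.4  94. ] [[-0.78, 0.01, 0.63], [0.0, 1.0, -0.01], [-0.63, -0.01, -0.78]]
[-42  13  75] world [0.563 0.181 0.075] rv [-0.009 -0.014 -0.001] cm [ 0.9  -0.43  1.72]
[-40  13  75] world [0.565 0.18  0.075] rv [-0.009 -0.014 -0.001] cm [ 0.75 -0.42  1.84]
[-36  13  75] world [0.569 0.179 0.075] rv [-0.009 -0.014 -0.001] cm [ 0.44 -0.42  2.1 ]
```

```bash
python3 -m handwheel '[[[0,0,0,-0.1,-0.4,0.1,0],[0,0,0,-0.3,-0.4,0.25,0],[0,0,0,-0.4,-0.4,0.33,0],[0,0,0,-0.5,-0.4,0.42,0],[0,0,0,-0.5,-0.4,0.42,0]]]'
python3 -c "
from st import *"
```

```text
time_s: 10.3
position: [0.5645, 0.1807, 0.0943]
orientation: [0.121, 0.935, -0.046, 0.331]
ft_force: [-9.2, 1.9, 5.9]
grip_width: -0.0001
gripper_force: 4.4
10.3 [ 0.535  0.366  2.143 -1.343  0.483  0.41 ] [-9.2  1.9  5.9]
[-40.6  13.2  94.3] [[-0.78, 0.01, 0.63], [0.0, 1.0, -0.01], [-0.63, -0.01, -0.78]]
```

```bash
python3 -m handwheel '[[[0,0,0,1,0,-1,0],[0,0,0,3,0,-5,0],[0,0,0,3,0,-11,0],[0,0,0,3,0,-16,0],[0,0,0,0,0,-20,0]]]'
python3 -c "
from st import *
Rd=J@np.array([[-1,0,0],[0,1,0],[0,0,-1.]])
rel([-120,-260,280],Rd);rel([0,-260,280],Rd);rel([0,-245,130],Rd)
s=snapshot('scene');np.savez('s2.npz',**s)
t=snapshot('side');np.savez('t2.npz',**t);f=lambda s,u,v,w,h:cv2.resize(s['pixels'][v:v+h,u:u+w,::-1],(400,400),interpolation=cv2.INTER_CUBIC)
cv2.imwrite('pics/c.png',np.hstack([f(s,250,170,110,110),f(t,270,170,90,90)]))"
```

```text
time_s: 10.92
position: [0.4411, 0.2139, 0.2497]
orientation: [0.119, 0.935, -0.047, 0.33]
ft_force: [1.4, 1.0, -0.2]
grip_width: -0.0
gripper_force: 0.0
10.925 [ 0.79   0.031  2.076 -0.821  0.846 -0.023] [ 1.4  1.  -0.2]
[-168.3   14.7  249.7] [[-0.78, 0.0, 0.63], [-0.0, 1.0, -0.01], [-0.63, -0.01, -0.78]]
[-120 -260  280] world [ 0.42  -0.064  0.28 ] rv [-0.01   0.68  -0.002] cm [ -5.61 -27.47   0.94]
[   0 -260  280] world [ 0.536 -0.094  0.28 ] rv [-0.01   0.68  -0.002] cm [-14.94 -27.42   8.49]
[   0 -245  130] world [ 0.54 -0.08  0.13] rv [-0.01   0.68  -0.002] cm [ -5.51 -25.79  20.14]
```

View pics/c.png

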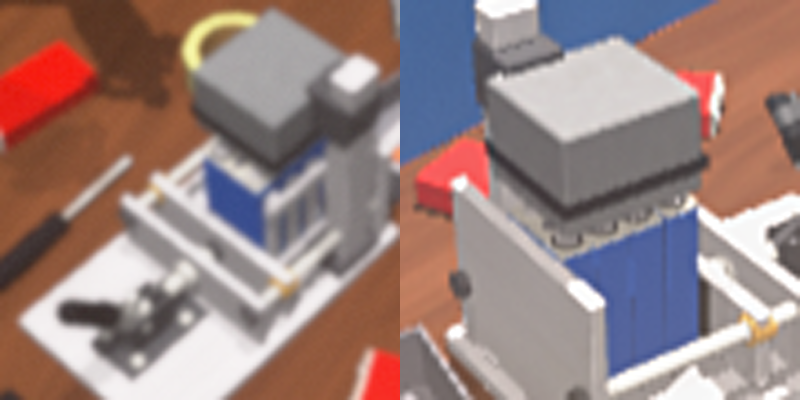

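The picture shows the cell upright, in line with the other three (right crop, front faces at (585–695,290)). The handle is still open at left crop (85,312). Measuring the front faces while the arm moves over to the handle.

```bash
python3 -m handwheel '[[[0,0.3,0,-15,-27.4,8.5,0],[0,0.68,0,-15,-27.4,8.5,0],[0,0.68,0,-15,-27.4,8.5,0],[0,0.68,0,-15,-27.4,8.5,0],[0,0.68,0,-15,-27.4,8.5,0]]]'
python3 -c "
from fit import *
p,ok,im=pts('t2');q=w2j(p)
m=ok&(im[...,2]>im[...,0]+30)&(im[...,2]>im[...,1]+20)&(abs(q[...,0])<100)&(q[...,1]<110)&(q[...,1]>-5)&(q[...,2]>30)
b=q[m]
for lo in range(0,108,9):
  c=b[(b[:,1]>=lo)&(b[:,1]<lo+9)]
  for z in((30,80),(80,140)):
    e=c[(c[:,2]>z[0])&(c[:,2]<z[1])]; print(lo,z,len(e),np.median(e[:,0]).round(1) if len(e) else '')
from st import *
Rd=J@np.array([[-1,0,0],[0,1,0],[0,0,-1.]])
rel([0,-260,280],Rd);rel([0,-250,115],Rd)"
```

```text
time_s: 11.65
position: [0.511, -0.0103, 0.269]
orientation: [0.128, 0.992, -0.002, -0.001]
ft_force: [1.7, 1.5, 0.1]
grip_width: 0.0004
gripper_force: 0.0
0 (30, 80) 33 -34.6
0 (80, 140) 40 -34.5
9 (30, 80) 28 -35.6
9 (80, 140) 41 -35.2
18 (30, 80) 30 -34.1
18 (80, 140) 47 -33.8
27 (30, 80) 31 -35.7
27 (80, 140) 34 -35.7
36 (30, 80) 28 -35.7
36 (80, 140) 47 -35.3
45 (30, 80) 36 -35.4
45 (80, 140) 39 -35.7
54 (30, 80) 29 -35.8
54 (80, 140) 40 -36.0
63 (30, 80) 34 -35.3
63 (80, 140) 43 -36.3
72 (30, 80) 10 -36.4
72 (80, 140) 34 -35.9
81 (30, 80) 0 
81 (80, 140) 18 -36.2
90 (30, 80) 0 
90 (80, 140) 11 -35.8
99 (30, 80) 0 
99 (80, 140) 4 -36.7
11.65 [-0.041  0.197  1.638 -0.003  1.309 -1.354] [1.7 1.5 0.1]
[ -44.9 -185.1  269. ] [[-1.0, 0.01, -0.0], [0.01, 1.0, -0.0], [0.0, -0.0, -1.0]]
[   0 -260  280] world [ 0.536 -0.094  0.28 ] rv [-0.003 -0.002 -0.006] cm [-4.53 -7.47 -1.09]
[   0 -250  115] world [ 0.538 -0.084  0.115] rv [-0.003 -0.002 -0.006] cm [-4.56 -6.41 15.41]
```

```bash
python3 -m handwheel '[[[0,0,0,-4.5,-7.2,0,0],[0,0,0,-4.5,-7.2,0,0],[0,0,0,-4.5,-7,15.4,0],[0,0,0,-4.5,-7,15.4,0],[0,0,0,-4.5,-7,15.4,0]]]'
python3 -c "
from st import *
Rd=J@np.array([[-1,0,0],[0,1,0],[0,0,-1.]])
rel([0,-225,115],Rd)"
```

```text
time_s: 12.28
position: [0.5337, -0.0882, 0.1113]
orientation: [0.129, 0.992, -0.003, -0.003]
ft_force: [0.9, -0.2, 0.8]
grip_width: 0.0001
gripper_force: 0.0
12.275 [-0.181  0.375  1.811 -0.008  0.961 -1.489] [ 0.9 -0.2  0.8]
[  -3.5 -254.9  111.3] [[-1.0, 0.01, -0.01], [0.01, 1.0, -0.01], [0.01, -0.01, -1.0]]
[   0 -225  115] world [ 0.545 -0.06   0.115] rv [-0.007 -0.005 -0.007] cm [-0.33  2.99 -0.4 ]
```

```bash
python3 -m handwheel '[[[0,0,0,-0.4,2,-0.4,0],[0,0,0,-0.4,3.5,-0.4,0],[0,0,0,-0.4,5,-0.4,0],[0,0,0,-0.4,6.5,-0.4,0],[0,0,0,-0.4,8,-0.4,0]]]'
python3 -c "from st import *"
python3 -m handwheel '[[[0,0,0,0,1.2,0,0],[0,0,0,0,2.4,0,0],[0,0,0,0,3.4,0,0],[0,0,0,0,4.2,0,0],[0,0,0,0,4.8,0,0]]]'
python3 -c "from st import *"
```

```text
time_s: 12.9
position: [0.563, -0.0147, 0.1261]
orientation: [0.128, 0.992, -0.005, 0.004]
ft_force: [-14.3, -10.1, 48.5]
grip_width: -0.0
gripper_force: 25.2
12.9 [-0.04   0.384  1.751 -0.014  0.998 -1.347] [-14.3 -10.1  48.5]
[   6.6 -176.5  126.1] [[-1.0, 0.01, 0.01], [0.01, 1.0, -0.01], [-0.01, -0.01, -1.0]]
time_s: 13.52
position: [0.5744, 0.033, 0.12]
orientation: [0.128, 0.992, -0.004, 0.002]
ft_force: [0.1, -4.6, 2.2]
grip_width: 0.0
gripper_force: 2.8
13.525 [ 0.042  0.41   1.727 -0.011  1.002 -1.265] [ 0.1 -4.6  2.2]
[   5.8 -127.4  120. ] [[-1.0, 0.01, 0.01], [0.01, 1.0, -0.01], [-0.01, -0.01, -1.0]]
```

```bash
python3 -c "
from st import *
s=snapshot('scene')
t=snapshot('side');f=lambda s,u,v,w,h:cv2.resize(s['pixels'][v:v+h,u:u+w,::-1],(400,400),interpolation=cv2.INTER_CUBIC)
cv2.imwrite('pics/d.png',np.hstack([f(s,235,190,110,110),f(t,310,150,110,110)]))"
```

```text
13.525 [ 0.042  0.41   1.727 -0.011  1.002 -1.265] [ 0.1 -4.6  2.2]
[   5.8 -127.4  120. ] [[-1.0, 0.01, 0.01], [0.01, 1.0, -0.01], [-0.01, -0.01, -1.0]]
```

View pics/d.png

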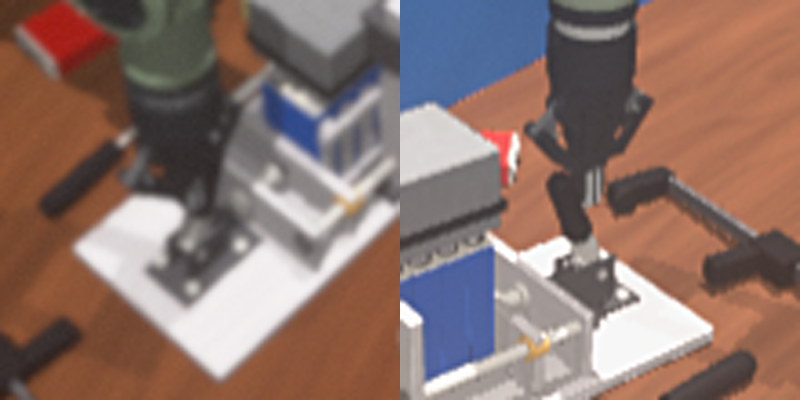

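Handle (right crop (568,205)) is just past vertical, ahead of the finger. Pushing on through centre.

```bash
python3 -m handwheel '[[[0,0,0,0.3,0.6,0,0],[0,0,0,0.5,1.2,0,0],[0,0,0,0.5,1.7,0,0],[0,0,0,0.5,2.1,0,0],[0,0,0,0.5,2.4,0,0]]]'
python3 -c "
from st import *
s=snapshot('side');np.savez('t3.npz',**s);p=cloud(s);q=w2j(p);im=s['pixels']
m=(s['range_z']>0)&(abs(q[...,0])<20)&(im.max(-1)<75)&(q[...,2]>75)&(q[...,2]<135)&(q[...,1]>-130)&(q[...,1]<-30);b=q[m];print(len(b),np.percentile(b,[5,50,95],axis=0).round())
m=(s['range_z']>0)&(abs(q[...,0])<85)&(im.min(-1)>120)&(q[...,2]>40)&(q[...,2]<76)&(q[...,1]>-32)&(q[...,1]<8);b=q[m];print('plate',len(b),np.percentile(b,[5,50,95],axis=0).round())"
```

```text
time_s: 14.25
position: [0.575, 0.0581, 0.1182]
orientation: [0.129, 0.992, -0.003, 0.001]
ft_force: [-0.5, -0.0, 0.2]
grip_width: -0.0001
gripper_force: 0.0
14.25 [ 0.084  0.417  1.721 -0.007  1.004 -1.224] [-0.5 -0.   0.2]
[ 1.000e-01 -1.029e+02  1.182e+02] [[-1.0, 0.01, 0.0], [0.01, 1.0, -0.01], [-0.0, -0.01, -1.0]]
94 [[-13. -95.  88.]
 [-10. -76. 112.]
 [ -5. -49. 133.]]
plate 83 [[-83. -30.  43.]
 [-54.   1.  64.]
 [-32.   4.  76.]]
```

```bash
python3 -m handwheel '[[[0,0,0,0,-1,0,0],[0,0,0,0,-3,-3,0],[0,0,0,0,-6,-9,0],[0,0,0,8,-10,-15,0],[0,0,0,12,-12,-17,0]]]'
python3 -m handwheel '[[[0,0,0,6,-6,0,0],[0,0,0,6,-10,0,0],[0,0,0,6,-10,0,0],[0,0,0,6,-10,0,0],[0,0,0,6,-10,0,0]]]'
python3 -c "
from st import *
S={n:snapshot(n) for n in('scene','side')}
for n,s in S.items():
  q=w2j(cloud(s));im=s['pixels'].astype(int);ok=s['range_z']>0
  m=ok&(abs(q[...,0])<20)&(im.max(-1)<75)&(q[...,2]>75)&(q[...,2]<160)&(q[...,1]>-225)&(q[...,1]<-30);b=q[m];c=np.median(b,0);print(n,'handle',len(b),c.round(),np.rad2deg(np.arctan2(c[1]+130,c[2]-51)))
s=S['side'];q=w2j(cloud(s));im=s['pixels'].astype(int)
b=q[(im[...,2]>im[...,0]+30)&(im[...,2]>im[...,1]+20)&(abs(q[...,0])<100)&(q[...,1]<110)&(q[...,1]>-5)&(q[...,2]>30)]
print([np.median(b[(b[:,1]>=l)&(b[:,1]<l+9),0]).round(1) for l in range(0,72,9)],b[:,1].min())
f=lambda s,u,v,w,h:cv2.resize(s['pixels'][v:v+h,u:u+w,::-1],(400,400),interpolation=cv2.INTER_CUBIC)
cv2.imwrite('pics/e.png',np.hstack([f(S['scene'],190,160,200,200),f(S['side'],220,150,220,220)]))"
```

```text
time_s: 14.92
position: [0.4562, -0.0216, 0.2731]
orientation: [0.13, 0.992, -0.003, 0.001]
ft_force: [-0.4, -0.9, -0.3]
grip_width: 0.0001
gripper_force: 0.0
time_s: 15.55
position: [0.3743, -0.1012, 0.272]
orientation: [0.128, 0.992, -0.003, 0.001]
ft_force: [-0.3, -0.3, -0.1]
grip_width: 0.0002
gripper_force: 0.0
15.55 [-0.289 -0.01   1.867 -0.006  1.282 -1.6  ] [-0.3 -0.3 -0.1]
[-154.7 -307.1  272. ] [[-1.0, 0.01, 0.0], [0.01, 1.0, -0.01], [-0.0, -0.01, -1.0]]
scene handle 100 [  7. -82. 113.] 37.51956819624335
side handle 31 [ -9. -65. 115.] 45.14798651888723
[np.float64(-34.5), np.float64(-34.7), np.float64(-34.7), np.float64(-35.8), np.float64(-35.6), np.float64(-36.1), np.float64(-36.0), np.float64(-35.8)] 1.7744793365114269
```

View pics/e.png

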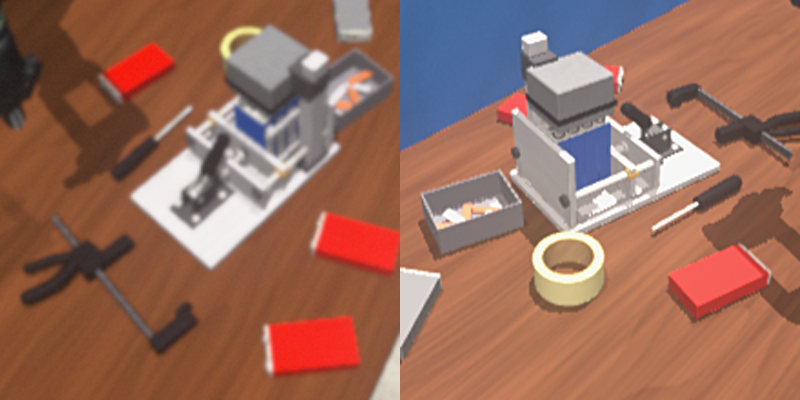

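The handle stands at about 41° to +y (left crop (212,160)), past the 33° dead centre and at its stop. The cells are in line, the press plate is against them, and the bystanders look unmoved.

```bash
python3 -c "
from cell import *
print(job_done())"
```

```text
the job is handed in; nothing more can be done
None
```

I handed the job in at about 15.6 s: the fallen cell is upright and flush with the fence in line with the other three, the clamp handle is locked past centre, and the bystanders look untouched in the last pictures, though the fingers briefly pressed the handle with about 50 N at first contact.

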